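# Shut and pin the instrument cassette, and keep it pressed shut

## Task

Close the lid of the steel instrument cassette, then push the long thin locking pin fully home through the hole in the lid's hasp into the hole behind it, and let go of the pin. Finish with the fingers pressing firmly down on the lid's top, and keep pressing: the program ends while holding it shut like that. Leave the short thick pin and everything else on the bench undisturbed.

Things in the scene. Friction and masses are not known exactly. Their poses are not given: they have to be found in the camera images.
- case: steel instrument cassette fixed to the bench, 130 (x) x 180 (y) mm, walls 65 mm high. Origin: centre of its underside, on the bench (z = 0). Its x axis points horizontally from the front (hasp side, facing the robot) to the hinge side; z is up. 72 mm high with the lid shut
- case_hole (a point): mouth of the round 12 mm hole in the front of the cassette's base, 45 mm above the bench, 65 mm in front (-x) of the cassette's centre; it runs 20 mm along the case's x axis through a lug and opens inside. Axes as case. With the lid shut its hasp plate stands 2 to 8 mm in front of this mouth, its own 12 mm hole in line
- lid (a joint): angle of the cassette's lid in rad: 0 is fully shut (hard stop), 1.1 fully open; starts open at 0.5 to 0.95. The hinge is stiff (0.3 N m friction): the lid stays where it is left, and a push of about 3 N near the front edge shuts it
- lid_hinge (a point): the lid, a flat steel plate, 5 mm thick. This point lies on the hinge axis (along y), 65 mm behind the cassette's centre, 67 mm above the bench. In its frame, which turns with the lid, the plate spans x -138 (front edge) to 0, y -90 to 90, z 0 to 5 mm (outer top face). A hasp plate 40 mm wide, 6 mm thick with a 12 mm hole hangs 37 mm down from the middle of the front edge
- lid_edge (a point): middle of the front edge of the lid's outer top face; axes as lid_hinge
- pin: the locking pin that fits: steel shaft, 9 mm across, 45 mm long, tapered end, on a white block grip 28 (x) x 20 (y) x 48 (z) mm; 60 to 120 g. It stands on its grip. Origin: centre of the grip's underside; the shaft points along +x (x = 14 to 59 mm) at z = 30 mm. Grip the block across its 20 mm width (y). Let go in the hole, it stays there
- pin_tip (a point): centre of the end of the locking pin's shaft; axes as pin. With the pin fully home the grip rests against the hasp plate and the tip is 37 mm past case_hole
- stub_pin: another pin that does not fit: the same white block grip, but a short thick shaft 18 mm across and 22 mm long. Frame as pin. The two pins stand left and right of the cassette, either way round. Leave it alone
- tape: cardboard-coloured roll of tape lying flat, 90 mm across, 25 mm high; a bystander, origin at the centre of its underside
- forceps: steel forceps lying flat, 130 mm long, 5 mm high; a bystander, origin at the centre of its underside
- scissors: steel scissors lying flat, about 130 mm long, 6 mm high; a bystander, origin at the centre of its underside
- bowl: steel bowl, 120 mm across, 45 mm high; a bystander, origin at the centre of its underside
- cup: steel cup, 70 mm across, 70 mm high; a bystander, origin at the centre of its underside
- bottle: white plastic bottle, 60 mm across, 160 mm high; a bystander, origin at the centre of its underside
- jar: glass jar, 70 mm across, 90 mm high; a bystander, origin at the centre of its underside

How it is judged (in metres and radians):
On the way, in this order (a step that is already met when the one before it is completed fails the run):
1. the lid is shut, with the locking pin still outside (value of joint lid below 0.035 rad and not (x of pin_tip in the frame of case_hole between 0.03 and 0.045 m and y of pin_tip in the frame of case_hole between -0.008 and 0.008 m and z of pin_tip in the frame of case_hole between -0.008 and 0.008 m and angle between the x axis of pin and the x axis of case, either way round below 0.2 rad)), for 0.2 s.
2. the locking pin is fully home through both holes of the shut lid (value of joint lid below 0.035 rad and x of pin_tip in the frame of case_hole between 0.03 and 0.045 m and y of pin_tip in the frame of case_hole between -0.008 and 0.008 m and z of pin_tip in the frame of case_hole between -0.008 and 0.008 m and angle between the x axis of pin and the x axis of case, either way round below 0.2 rad), for 0.2 s.
At the end, for the whole second after the job is handed in: The lid is shut (within 0.035 rad), the pin's tip is 30 to 45 mm past the mouth of the base hole, within 8 mm of its axis and within 0.2 rad of its direction, the fingers no longer touch the pin, and they press on the lid from above (TCP above 75 mm) with 3 to 40 N through the last second (all of step 2 and contact force between the fingers and pin below 0.3 N and contact force between the fingers and lid between 3 and 40 N and height (world z) of the grasp point above 0.075 m and linear speed of pin below 0.02 m/s and velocity of joint lid below 0.05 rad/s); the arm keeps its last pose, push and grip.
It fails at once if the short thick pin is moved more than 30 mm or tipped (distance of stub_pin from where it was at the start of the episode above 0.03 m or angle between stub_pin's own z axis and vertical above 0.5 rad).
It fails at once if a bystander is moved more than 30 mm (distance of any of tape, forceps, scissors, bowl, cup, bottle, jar from where it was at the start of the episode above 0.03 m).
It fails at once if an upright bystander is tipped over (angle between any of bowl, cup, bottle, jar's own z axis and vertical above 0.5 rad).
It also fails if it takes over 64 s, if anything falls off the work surface, if the arm or the gripper's body presses on something with over 40 N, if the wrist force passes 120 N, or if a joint passes its speed limit or range.

## Robot

A 6-joint arm with a two-finger parallel gripper is mounted at the origin on the work surface. World frame = base frame: x ahead of the robot, y to its left, z up, the work surface at z = 0. Lengths are in mm, angles in rad, forces in N, time in s.
With the tool pointing down it reaches from about 350 to 975 mm from the base axis. Payload 7.1 kg.
Tool frame: the origin (TCP) lies between the finger pads, 19 mm behind the fingertips; this is the grasp point; z points along the fingers, y is the line along which they close (so a half turn about z gives the same grasp; the last joint's range is limited). The gripper opens to 88 mm and grips with 3 to 60 N. Pads are 20 mm wide; open, the fingers measure 115 mm over their backs; the gripper's body (75 mm by 178 mm) begins 61 mm behind the grasp point.
Start: joints at [-1.137, 0.423, 1.63, -0, 1.089, -0.019], TCP at [273.442, -561.991, 241.375] pointing down, gripper open.
Joint ranges: [-3, 3], [-0.9, 2.11], [0.09, 2.58], [-1.31, 4.45], [0.11, 2.69], [-2.54, 2.54]. Speed limits (rad/s): [2.39, 2.39, 3.01, 3.14, 3.14, 3.14].

## Interface

Orientations are given as a unit quaternion [x, y, z, w].
In Python, from station import env gives the robot as it stands. Calls block until the motion is done:
- env.reach(position, orientation): joint-space move of the TCP to a pose.
- env.move_l(position, rot=None, rate=150, f_stop=None): straight line of the TCP; rot=None keeps the orientation; rate is the mean speed in mm/s. With f_stop (N) it stops when the force on the tool has changed by that much, and returns True; else False.
- env.move_joints(angles): joint-space move.
- env.set_gripper(opening): finger opening in mm; the grip force is fixed at half the most; returns when the fingers have stopped.
- env.hold(seconds).
- env.ik(position, orientation): joint angles nearest the present ones, or None.
- env.read_state(): the state.
- env.camera(name): name is "scene" or "top" or "wrist"; returns the picture (384x512x3 uint8, blue, green, red); there is no depth.
- env.camera_params(name): a dict with "fx", "fy", "cx", "cy" (pixels), "pose" (4x4, takes a point from camera to world coordinates); the wrist camera has in their place "tool_from_camera" (4x4, takes a point from camera to tool coordinates, whose origin is the TCP and whose axes are the flange's). Camera axes: x right, y up, looking along -z (the intrinsics and any distortion apply to the point x, -y, -z); pixel columns grow to the right and rows downward; lengths in mm; the calibration is good to about 2 mm. A picture is of the moment at which its call begins: read the wrist's pose just before it. camera_params takes no time and is no camera call.
A pose or a line that the arm cannot do raises env.IKError and nothing moves.
- env.sign_off(): hands the job in; it is judged then, once.
The state is a dict: "time_s": time; "qpos": joint angles; "dq": joint speeds; "tau": joint torques, N m; "tool_pos": TCP position; "orientation": TCP orientation; "force": force on the tool from outside, world axes, zero at the start; "wrist_torque": the same for the moment, N m; "width": finger opening in mm; "grip_force": force on a finger pad.
Only numpy, scipy, OpenCV 4.12 (cv2) and the standard library are available. Lean on these libraries where they do the work, as an engineer would, in place of code of your own. Each camera call takes 0.05 s, during which the arm holds its last target. There are 200 camera calls.

## Working session

There is one attempt and no reset: what is moved stays moved. The work goes in short steps, each a Python script; the robot and the scene stay as the last script left them, time stands still between calls to the robot, and variables do not carry over. Pictures are saved under pics/ and viewed, at most 11 in all, crops included, and the job is handed in when it is done.

```bash
mkdir -p pics; ls
python3 - <<'E'
from station import env
import cv2, numpy as np
a=env.camera("top"); b=env.camera("scene")
cv2.imwrite("pics/top.png",a); cv2.imwrite("pics/scene.png",b)
np.set_printoptions(precision=3,suppress=True)
for n in("top","scene","wrist"): print(n,env.camera_params(n))
print(env.read_state())
E
```

```text
pics
station.py
top {'fx': 362.80641452136877, 'fy': 362.80641452136877, 'cx': 257.3763054317143, 'cy': 196.56424581620692, 'pose': array([[   0.003,    0.994,   -0.108,  533.593],
       [  -1.   ,    0.004,    0.006,   -0.447],
       [   0.007,    0.108,    0.994, 1087.917],
       [   0.   ,    0.   ,    0.   ,    1.   ]])}
scene {'fx': 437.6769781767972, 'fy': 437.6769781767972, 'cx': 254.4588116903916, 'cy': 186.8734783154185, 'pose': array([[   0.88 ,   -0.384,    0.281,  948.807],
       [   0.475,    0.687,   -0.549, -575.814],
       [   0.018,    0.617,    0.787,  942.871],
       [   0.   ,    0.   ,    0.   ,    1.   ]])}
wrist {'fx': 281.915271655719, 'fy': 281.915271655719, 'cx': 254.59096847651972, 'cy': 187.37384130049801, 'tool_from_camera': array([[   0.   ,    0.971,    0.239,   65.837],
       [   1.   ,   -0.   ,   -0.   ,    0.253],
       [  -0.   ,    0.239,   -0.971, -142.981],
       [   0.   ,    0.   ,    0.   ,    1.   ]])}
{'time_s': 0.1, 'qpos': array([-1.137,  0.424,  1.631,  0.   ,  1.089, -0.019]), 'dq': array([-0.   , -0.002, -0.001, -0.   , -0.   ,  0.001]), 'tau': array([ -0.003, -54.562, -27.432,   0.064,   0.019,  -0.   ]), 'tool_pos': array([ 273.241, -561.557,  240.675]), 'orientation': array([ 0.974,  0.224, -0.   , -0.001]), 'force': array([ 0.517, -0.754, -0.487]), 'wrist_torque': array([-0.036, -0.009, -0.033]), 'grip_force': 0.0, 'width': 87.5911616116675}
```

View pics/top.png

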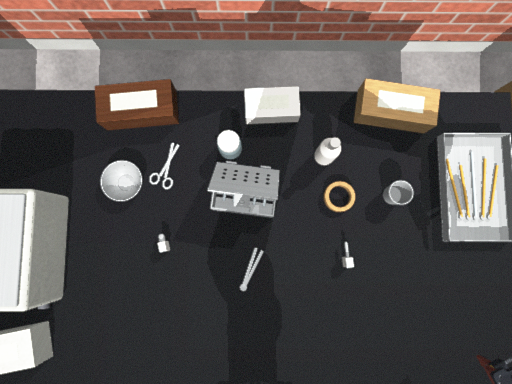

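View pics/scene.png

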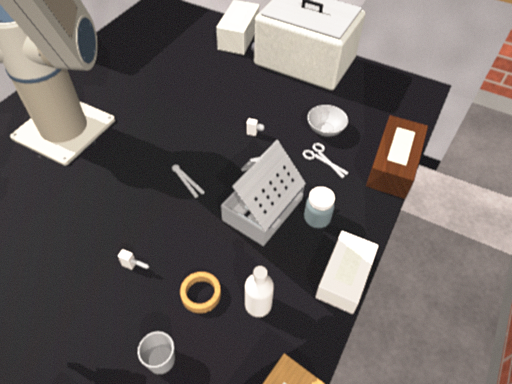

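Top view: cassette at about (245,195) with its lid open, hinge up (+x). The locking pin (thin shaft) is at (348,255), the stub at (163,243), the forceps at (252,270), and the jar at (229,145) behind the case. Next come wrist views of the pin and the case from above.

```bash
cat > h.py <<'E'
from station import env
import cv2, numpy as np
from scipy.spatial.transform import Rotation as R
np.set_printoptions(precision=2,suppress=True)
def down(yaw): # tool x along world yaw direction, z down
    return (R.from_euler('z',yaw)*R.from_quat([1,0,0,0])).as_quat()
def cam(name):
    s=env.read_state(); p=env.camera_params(name)
    if name=="wrist":
        T=np.eye(4); T[:3,:3]=R.from_quat(s["orientation"]).as_matrix(); T[:3,3]=s["tool_pos"]
        P=T@p["tool_from_camera"]
    else: P=p["pose"]
    K=np.array([p["fx"],p["fy"],p["cx"],p["cy"]])
    return env.camera(name),P,K
def ray(P,K,uv):
    d=np.array([(uv[0]-K[2])/K[0],-(uv[1]-K[3])/K[1],-1.]); d=P[:3,:3]@d
    return P[:3,3],d
def onz(P,K,uv,z):
    o,d=ray(P,K,uv); return o+d*(z-o[2])/d[2]
def proj(P,K,X):
    c=P[:3,:3].T@(np.asarray(X,float)-P[:3,3]); return np.array([K[2]-K[0]*c[0]/c[2],K[3]+K[1]*c[1]/c[2]])
def save(n,im,P,K): cv2.imwrite(f"pics/{n}.png",im); np.savez(f"pics/{n}.npz",P=P,K=K)
E
python3 - <<'E'
from h import *
p=env.camera_params("top");P=p["pose"];K=np.array([p[k] for k in("fx","fy","cx","cy")])
for n,uv,z in[("grip",(348,262),48),("tip",(346,242),30),("stub",(163,243),40),("FL",(211,212),65),("FR",(273,216),65),("jar",(229,140),80),("bottle",(334,144),150),("forc",(244,287),3)]: print(n,onz(P,K,uv,z))
g=onz(P,K,(348,262),48)
print(env.ik([g[0]-20,g[1],250],down(0)),env.ik([g[0]-20,g[1],250],down(np.pi)))
env.reach([g[0]-10,g[1],200],down(0)); save("w1",*cam("wrist"))
c=(onz(P,K,(211,212),65)+onz(P,K,(273,216),65))/2
env.reach([c[0]-40,c[1],330],down(0)); save("w2",*cam("wrist"))
print(env.read_state()["time_s"],env.read_state()["tool_pos"])
a=cv2.imread("pics/w1.png");b=cv2.imread("pics/w2.png")
E
```

```text
grip [ 460.89 -264.14   48.  ]
tip [ 516.81 -264.26   30.  ]
stub [512.55 262.66  40.  ]
FL [600.2  123.92  65.  ]
FR [589.52 -51.    65.  ]
jar [804.2   74.45  80.  ]
bottle [ 775.93 -208.52  150.  ]
forc [384.71  31.19   3.  ]
[-0.56  0.25  1.87 -0.    1.03  1.01] [-0.56  0.25  1.87 -0.    1.03 -2.13]
2.8083 [554.51  35.28 329.31]
```

View pics/w1.png

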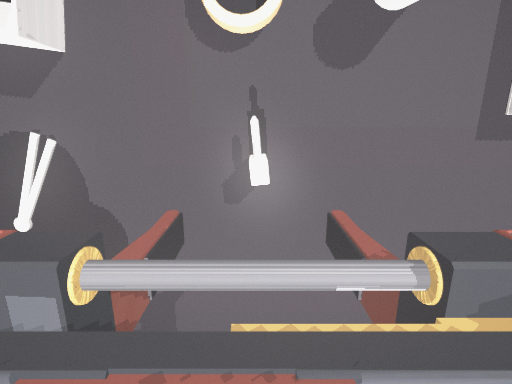

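View pics/w2.png

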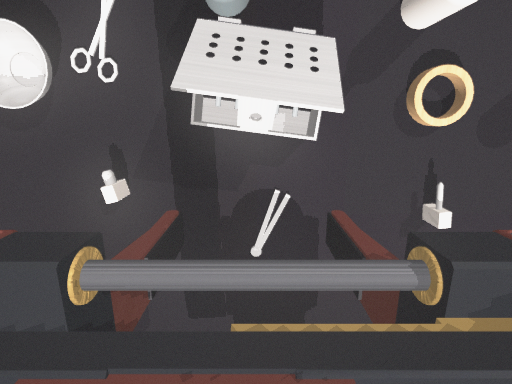

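w1: pin grip at about (259,170), shaft tip at (254,117). w2: lid front edge from (174,88) to (342,109), front rim of the base from (192,124) to (316,137), and hinge ears at the top. I'll zoom in on both to pick exact corners.

Run:
```python
from h import *
a=cv2.imread("pics/w1.png")[105:195,225:290]; b=cv2.imread("pics/w2.png")[10:145,165:350]
a=cv2.resize(a,None,fx=4,fy=4,interpolation=cv2.INTER_CUBIC); b=cv2.resize(b,None,fx=2.8,fy=2.8,interpolation=cv2.INTER_CUBIC)
o=np.zeros((400,260+520,3),np.uint8); o[:a.shape[0],:260]=a; o[:b.shape[0],262:262+b.shape[1]]=b[:400,:518]
cv2.imwrite("pics/crop.png",o)
```

```text
(no output)
```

View pics/crop.png

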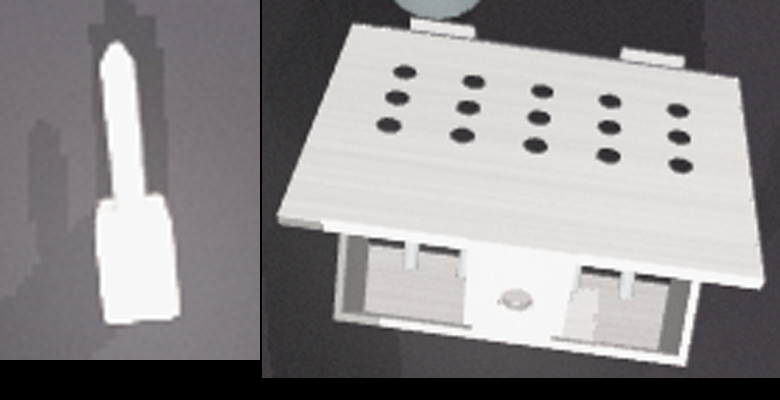

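```bash
cat > m.py <<'E'
from h import *
def L(n): d=np.load(f"pics/{n}.npz"); return d["P"],d["K"]
P,K=L("w1"); A=lambda x,y:(225+(x-1.5)/4,105+(y-1.5)/4); B=lambda x,y:(165+(x-263)/2.8,10+(y-1)/2.8)
b1,b2=onz(P,K,A(105,322),48),onz(P,K,A(178,317),48); tip=onz(P,K,A(115,43),30); s0=onz(P,K,A(131,190),30)
print("grip back",b1,b2,np.linalg.norm(b1-b2),"tip",tip,"len",np.linalg.norm((tip-(b1+b2)/2)[:2]), "(73)")
m=(b1+b2)/2; pyaw=np.arctan2(*(tip-m)[1::-1]); print("pin yaw",pyaw,np.arctan2(*(tip-s0)[1::-1]),np.arctan2(*(b1-b2)[1::-1])-np.pi/2)
P,K=L("w2")
FL,FR=onz(P,K,B(334,321),65),onz(P,K,B(686,364),65)
print("rim",FL,FR,np.linalg.norm(FL-FR),"(180)")
y=(FL-FR)/np.linalg.norm(FL-FR); cyaw=np.arctan2(-y[0],y[1]); x=np.array([np.cos(cyaw),np.sin(cyaw),0]); y=np.array([-x[1],x[0],0])
c=(FL+FR)/2+65*x; c[2]=0; print("case",c,cyaw)
for n,uv,s in[("hingeL",B(352,25),90),("hingeR",B(738,78),-90),("frontL",B(278,215),90),("frontR",B(763,283),-90)]:
    o,d=ray(P,K,uv); t=(s-(o-c)@y)/(d@y); X=o+t*d; print(n,(X-c)@x,(X-c)@y,X[2])
for n,uv in[("hL",B(352,25)),("hR",B(738,78))]:
    X=onz(P,K,uv,71); print(n,(X-c)@x,(X-c)@y,X)
E
python3 m.py
```

```text
grip back [ 446.74 -260.77   48.  ] [ 448.12 -280.39   48.  ] 19.67293248738399 tip [ 519.64 -263.45   30.  ] len 72.55658564660584 (73)
pin yaw 0.09853182420260964 0.11096326680413524 0.07047788036397651
rim [611.46 126.17  65.  ] [589.92 -52.2   65.  ] 179.66591092814025 (180)
case [665.22  29.19   0.  ] -0.12014625273341545
hingeL 69.37742181077715 90.0 66.0027989410575
hingeR 67.26930618096097 -89.99999999999999 70.93322048358135
frontL -24.67449355728111 90.00000000000001 168.13829372770726
frontR -27.19506153222786 -89.99999999999997 168.82410478515067
hL 67.96997336607505 88.90261207831678 [743.36 109.31  71.  ]
hR 67.25061763094739 -89.98489217943468 [721.2 -68.2  71. ]
```

The geometry is consistent: rim 179.7 (180), pin length 72.6 (73), lid edge about 168 mm high, so the lid is at about 0.82 rad. I'll close the lid by following its arc.

```bash
cat >> h.py <<'E'
C=np.array([665.2,29.2,0]); CY=-0.120
cx=np.array([np.cos(CY),np.sin(CY),0]); cy=np.array([-cx[1],cx[0],0]); ez=np.array([0,0,1.])
def case(x,y,z): return C+x*cx+y*cy+z*ez
E
python3 - <<'E'
from h import *
env.set_gripper(0)
def tcp(th,r=115,n=5): 
    return case(65-r*np.cos(th)+n*np.sin(th),0,67+r*np.sin(th)+n*np.cos(th)+19)
env.reach(tcp(0.85)+[0,0,60],down(CY))
env.move_l(tcp(0.85)+[0,0,15],rate=120)
for th in np.arange(.8,-.01,-.1):
    hit=env.move_l(tcp(th),rate=60,f_stop=25); s=env.read_state(); print(round(th,2),hit,s["tool_pos"],s["force"])
    if hit: break
for k in range(1):
    hit=env.move_l(tcp(0)-[0,0,6],rate=15,f_stop=12); s=env.read_state(); print(hit,s["tool_pos"],s["force"],s["time_s"])
env.hold(.3); print(env.read_state()["force"],env.read_state()["tool_pos"])
E
```

```text
0.8 False [653.4   30.56 171.51] [ 0.01  1.13 -0.16]
0.7 False [644.91  31.59 163.47] [-0.08  0.47  0.01]
0.6 False [637.61  32.46 154.54] [ 0.03  1.01 -0.82]
0.5 False [631.26  33.26 144.95] [ 0.09 -0.13  0.96]
0.4 False [625.9   33.89 134.78] [-0.05  0.64 -0.16]
0.3 False [621.56  34.4  124.16] [ 0.45 -0.05  0.58]
0.2 False [618.28  34.78 113.13] [-0.02 -0.33 -0.05]
0.1 False [616.14  35.05 101.85] [-0.14  0.66 -0.25]
0.0 False [616.18  35.2   91.1 ] [0.57 0.12 3.03]
True [616.18  35.23  91.06] [-0.5   0.05  5.64] 8.7083
[-1.65  0.41  5.68] [616.17  35.19  91.05]
```

Run:
```python
from h import *
p=env.read_state()["tool_pos"]
env.move_l(p+[0,0,60]); 
env.reach(case(-200,0,170),down(CY)); save("w3",*cam("wrist")); print(env.read_state()["time_s"])
a=cv2.imread("pics/w3.png")[0:215,100:420]; cv2.imwrite("pics/w3c.png",cv2.resize(a,None,fx=2.5,fy=2.5,interpolation=cv2.INTER_CUBIC))
P,K=np.load("pics/w3.npz")["P"],np.load("pics/w3.npz")["K"]
for q in[(-73,90,72),(-73,-90,72),(-73,20,35),(-73,-20,35),(-73,0,45)]: print(q,(proj(P,K,case(*q))-[100,0])*2.5)
```

```text
10.2667
(-73, 90, 72) [98.98 95.39]
(-73, -90, 72) [676.97  95.41]
(-73, 20, 35) [332.59 123.5 ]
(-73, -20, 35) [442.97 123.51]
(-73, 0, 45) [387.79 116.72]
```

View pics/w3c.png

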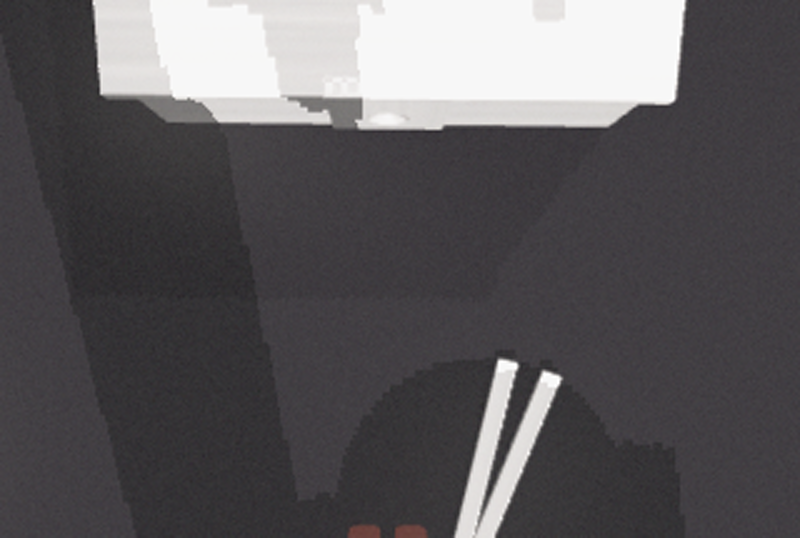

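Lid shut. Lid front corners are at crop (101,95) and (675,102), against a predicted (99,95) and (677,95). The hasp hole is at (388,119), so lateral position is right and yaw is off by about -0.01. I'll correct that and grasp the pin.

```bash
cat >> h.py <<'E'
_h=case(-74,0,0); CY=-0.131
cx=np.array([np.cos(CY),np.sin(CY),0]); cy=np.array([-cx[1],cx[0],0]); C=_h+73*cx
E
python3 - <<'E'
from h import *
py=0.098; g=np.array([461.4,-269.2,30])
p=env.read_state()["tool_pos"]
env.reach(g+[0,0,80],down(py)); env.set_gripper(60)
env.move_l(g,rate=80); print(env.read_state()["tool_pos"])
env.set_gripper(0); s=env.read_state(); print(s["width"],s["grip_force"],s["tool_pos"])
env.move_l(g+[0,0,100],rate=100)
env.reach(case(-165,0,120),down(CY)); env.move_l(case(-165,0,45),rate=80)
s=env.read_state(); print(s["width"],s["tool_pos"],case(-165,0,45),R.from_quat(s["orientation"]).as_matrix(),s["time_s"])
save("w4",*cam("wrist"))
a=cv2.imread("pics/w4.png")[0:190,140:370]; cv2.imwrite("pics/w4c.png",cv2.resize(a,None,fx=3,fy=3,interpolation=cv2.INTER_CUBIC))
P,K=np.load("pics/w4.npz")["P"],np.load("pics/w4.npz")["K"]
for q in[(-73,90,72),(-73,-90,72),(-73,20,35),(-73,-20,35),(-73,0,45),(-106,0,45),(-151,0,45)]: print(q,(proj(P,K,case(*q))-[140,0])*3)
E
```

```text
[ 461.72 -269.4    30.41]
20.01882190677568 30.00023514032364 [ 461.4  -269.21   30.04]
20.07492914855974 [500.88  50.13  45.38] [500.52  50.08  45.  ] [[ 0.99 -0.13  0.  ]
 [-0.13 -0.99  0.  ]
 [ 0.   -0.   -1.  ]] 17.85
(-73, 90, 72) [-366.27  143.99]
(-73, -90, 72) [1057.99  143.71]
(-73, 20, 35) [226.63 196.81]
(-73, -20, 35) [463.51 196.78]
(-73, 0, 45) [345.05 185.3 ]
(-106, 0, 45) [344.95 398.6 ]
(-151, 0, 45) [344.84 653.77]
```

View pics/w4c.png

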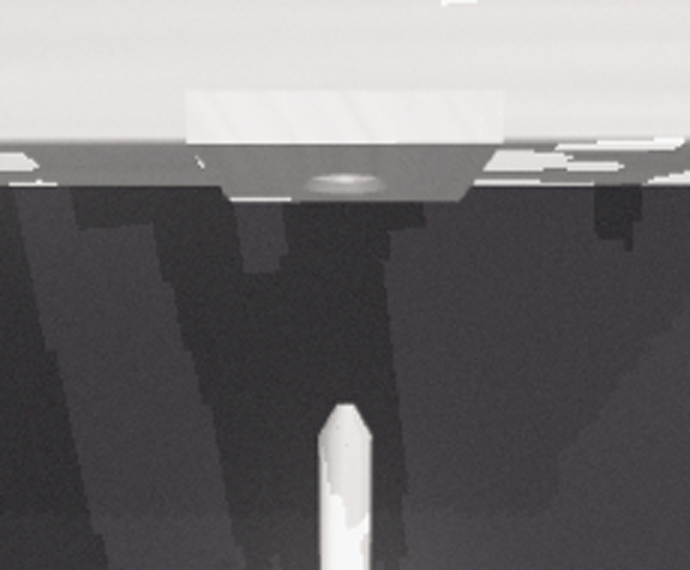

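Tip at (345,404), hole at (345,184), hasp mid at about (343), edge level: all aligned. I'll insert.

Run:
```python
from h import *
loc=lambda p:np.array([(p-C)@cx,(p-C)@cy,p[2]])
for x in(-125,-110,-100,-92,-80):
    hit=env.move_l(case(x,0,44.8),rate=30,f_stop=20); s=env.read_state(); print(x,hit,loc(s["tool_pos"]),s["force"],s["width"])
    if hit: break
env.hold(.3); s=env.read_state(); print(loc(s["tool_pos"]),s["force"],s["time_s"])
save("w5",*cam("wrist"))
a=cv2.imread("pics/w5.png")[60:250,140:370]; cv2.imwrite("pics/w5c.png",cv2.resize(a,None,fx=3,fy=3,interpolation=cv2.INTER_CUBIC))
```

```text
-125 False [-125.23    0.     44.78] [-0.01  1.07 -1.18] 19.590384767367805
-110 False [-110.1    -0.04   44.7 ] [ 0.16  0.36 -0.7 ] 19.72773702404769
-100 False [-99.88  -0.    44.76] [ 0.42  0.64 -0.29] 19.885320507601463
-92 False [-91.82  -0.01  44.77] [-0.37 -0.15 -1.93] 19.776797417559795
-80 True [-85.9   -0.29  43.81] [-1.06  0.2   2.59] 19.50566247652199
[-85.96  -0.28  43.75] [0.61 0.49 3.14] 21.6167
```

View pics/w5c.png

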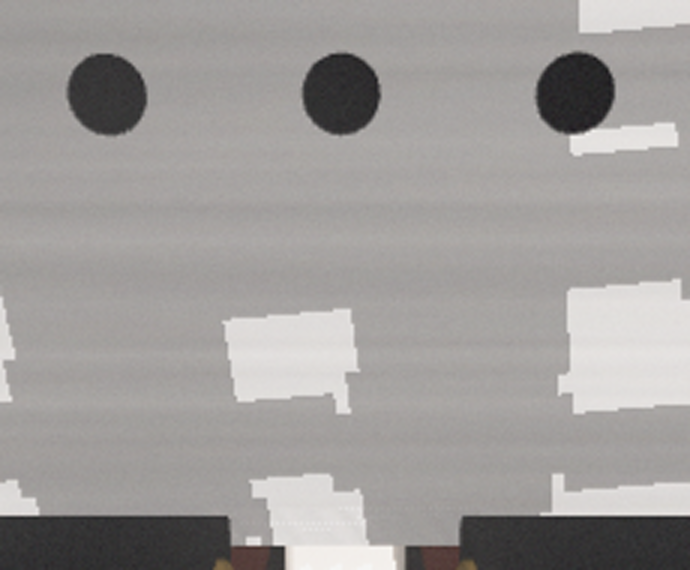

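Stopped at -86 (home is -87), so the pin is home. Next I'll release, rise, check the pin, then press.

Run:
```python
from h import *
env.set_gripper(45); s=env.read_state(); p=s["tool_pos"]
env.move_l([p[0],p[1],150],rate=80)
env.reach(case(-190,0,150),down(CY)); save("w6",*cam("wrist"))
a=cv2.imread("pics/w6.png")[0:190,140:370]; cv2.imwrite("pics/w6c.png",cv2.resize(a,None,fx=3,fy=3,interpolation=cv2.INTER_CUBIC))
P,K=np.load("pics/w6.npz")["P"],np.load("pics/w6.npz")["K"]
for q in[(-73,10,63),(-73,-10,63),(-101,10,63),(-101,-10,63)]: print(q,(proj(P,K,case(*q))-[140,0])*3)
env.set_gripper(0)
env.reach(case(-50,0,130),down(CY)); env.move_l(case(-50,0,96),rate=80)
env.hold(.2); f0=env.read_state()["force"][2]; print(f0)
hit=env.move_l(case(-50,0,84),rate=15,f_stop=10); env.hold(.3)
s=env.read_state(); print(hit,s["tool_pos"],s["force"],s["time_s"])
```

```text
(-73, 10, 63) [305.17 141.81]
(-73, -10, 63) [385.29 141.83]
(-101, 10, 63) [306.3  260.28]
(-101, -10, 63) [383.95 260.32]
0.4584287542903148
True [614.67  35.07  91.01] [-1.06  0.27  5.73] 27.275
```

View pics/w6c.png

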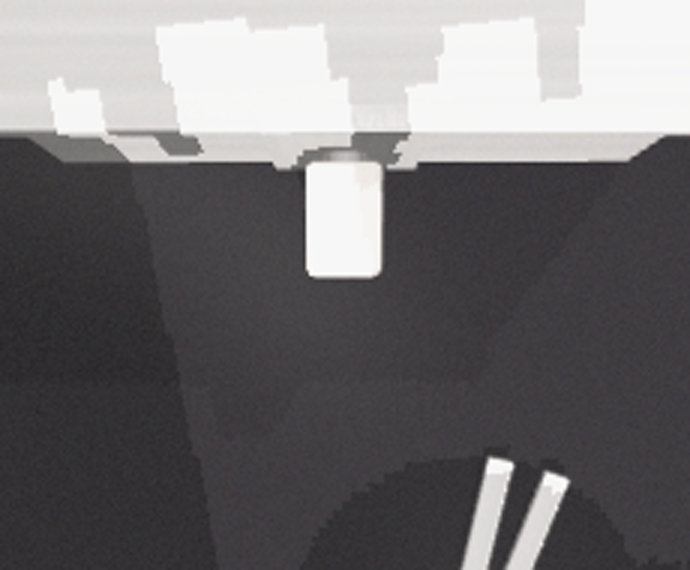

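The grip's back edge is at row 277 against 260 expected for home. The pin is straight but about 4 mm short, so it slipped in the fingers. I'll push it home with closed fingers from behind.

Run:
```python
from h import *
loc=lambda p:np.array([(p-C)@cx,(p-C)@cy,p[2]])
p=env.read_state()["tool_pos"]; env.move_l(p+[0,0,60],rate=100)
env.reach(case(-150,0,130),down(CY)); env.move_l(case(-135,0,44),rate=80)
env.hold(.2)
hit=env.move_l(case(-100,0,44),rate=25,f_stop=6); s=env.read_state(); print(hit,loc(s["tool_pos"]),s["force"])
env.hold(.1); hit=env.move_l(case(-100,0,44),rate=25,f_stop=25); s=env.read_state(); print(hit,loc(s["tool_pos"]),s["force"])
env.move_l(case(-140,0,44),rate=80); env.move_l(case(-150,0,150),rate=120)
env.reach(case(-190,0,150),down(CY)); save("w7",*cam("wrist"))
a=cv2.imread("pics/w7.png")[0:190,140:370]; cv2.imwrite("pics/w7c.png",cv2.resize(a,None,fx=3,fy=3,interpolation=cv2.INTER_CUBIC))
print(env.read_state()["time_s"])
```

```text
True [-115.67   -0.17   43.59] [-0.99  0.5   0.19]
True [-116.3    -0.65   42.53] [-1.51  0.34  1.73]
33.1167
```

View pics/w7c.png

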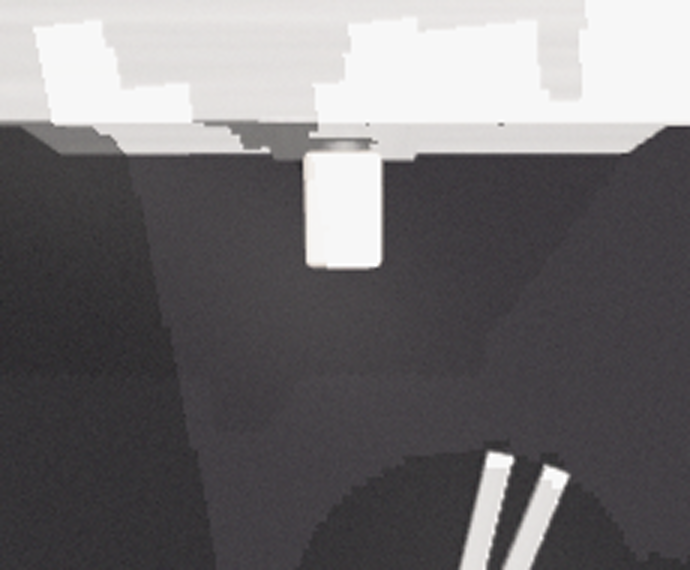

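Run:
```python
from h import *
loc=lambda p:np.array([(p-C)@cx,(p-C)@cy,p[2]])
for n,rows in(("w6",(132,160,277,167)),("w7",(122,151,268,159))):
    d=np.load(f"pics/{n}.npz");P,K=d["P"],d["K"]
    f=lambda r,z,u=344: loc(onz(P,K,(140+(u-1)/3,(r-1)/3),z))
    print(n,"lid",f(rows[0],72),"blockfront",f(rows[1],62),"back",f(rows[2],62),"hasp bottom",f(rows[3],35),"sides",f(210,62,305)[1],f(210,62,382)[1])
    print(P[:3,3])
    g=cv2.imread(f"pics/{n}.png",0); print(g[38:60,140+113], [int(g[40+i,140+113-20]) for i in range(18)])
s=env.read_state(); print(s["force"],s["tool_pos"])
```

```text
w6 lid [-72.64   0.54  72.  ] blockfront [-76.75   0.56  62.  ] back [-104.76    0.55   62.  ] hasp bottom [-73.     0.62  35.  ] sides 10.50486708091386 -9.142928717115913
[540.78  44.81 293.09]
[247 247 247 247 247 246 210 212 213 212 205 118 155 185 186 191 233 246
 247 247 247 247] [247, 247, 247, 247, 229, 215, 214, 213, 213, 211, 211, 210, 209, 213, 210, 201, 130, 66]
w7 lid [-72.69   0.15  72.  ] blockfront [-76.89   0.16  62.  ] back [-104.59    0.15   62.  ] hasp bottom [-73.22   0.2   35.  ] sides 10.05088139088761 -9.482361280853683
[539.57  44.74 291.85]
[247 247 245 221 218 219 219 212 131 178 192 194 212 246 247 247 247 247
 247 247 247 247] [212, 122, 122, 121, 121, 121, 121, 121, 120, 120, 119, 117, 119, 90, 62, 65, 64, 69]
[ 0.05 -0.22  0.6 ] [475.45  53.37 149.52]
```

Both views show a 4 mm gap (tip at about 33 mm, 37 wanted). I'll push once more in small steps, watching the force.

Run:
```python
from h import *
loc=lambda p:np.array([(p-C)@cx,(p-C)@cy,p[2]])
env.reach(case(-145,0,100),down(CY)); env.move_l(case(-130,0,46),rate=100)
env.move_l(case(-118,0,46),rate=40)
for x in np.arange(-117,-109.9,1):
    env.move_l(case(x,0,46),rate=15); s=env.read_state(); l=loc(s["tool_pos"]); F=np.array(s["force"]); print(x,l,F@cx,F[2])
    if abs(F@cx)>45: break
print(env.read_state()["time_s"])
```

```text
-117.0 [-117.03   -0.     45.99] 0.11876261626893955 -0.19631167900673294
-116.0 [-116.13   -0.02   45.95] -0.5432910860094663 -0.29674297198567073
-115.0 [-115.89   -0.11   45.84] -4.960018124965456 3.5841724515630276
-114.0 [-115.74   -0.16   45.74] -5.8011417285258915 5.560153971243511
-113.0 [-115.77   -0.22   45.6 ] -10.334199272847796 7.058618358218328
-112.0 [-115.74   -0.3    45.47] -12.98426451370494 9.128860177338051
-111.0 [-115.73   -0.35   45.33] -15.323889028022414 11.557636080310905
-110.0 [-115.77   -0.42   45.19] -17.57762930236353 13.231460518133053
36.65
```

The pin hasn't moved under 18 N. The insertion ended at TCP -86, which is the home position. The released grip simply droops by the hole clearance (up to about 0.1 rad), and that accounts for the gap seen at the block's top. So the pin is home. I'll back off and press on the lid.

Run:
```python
from h import *
env.move_l(case(-140,0,46),rate=80); env.move_l(case(-145,0,140),rate=150)
env.reach(case(-50,0,130),down(CY)); env.move_l(case(-50,0,94),rate=80)
env.hold(.2); print(env.read_state()["force"])
for z in np.arange(91,80,-.5):
    env.move_l(case(-50,0,z),rate=15); s=env.read_state()
    if s["force"][2]>14: break
env.hold(1); 
for i in range(4):
    env.hold(.3); s=env.read_state(); print(z,s["tool_pos"],s["force"],s["time_s"])
save("s2",*cam("scene")); save("t2",*cam("top"))
a=cv2.imread("pics/t2.png")[120:300,140:360]; cv2.imwrite("pics/t2c.png",cv2.resize(a,None,fx=3,fy=3))
```

```text
[-0.36  0.95  0.45]
89.0 [614.8   35.08  90.89] [-4.97  0.45 16.51] 41.8667
89.0 [614.8   35.05  90.88] [-5.14 -0.03 16.54] 42.1667
89.0 [614.79  35.09  90.87] [-5.68 -0.97 17.43] 42.4667
89.0 [614.83  35.04  90.93] [-5.36 -1.13 16.83] 42.7667
```

View pics/t2c.png

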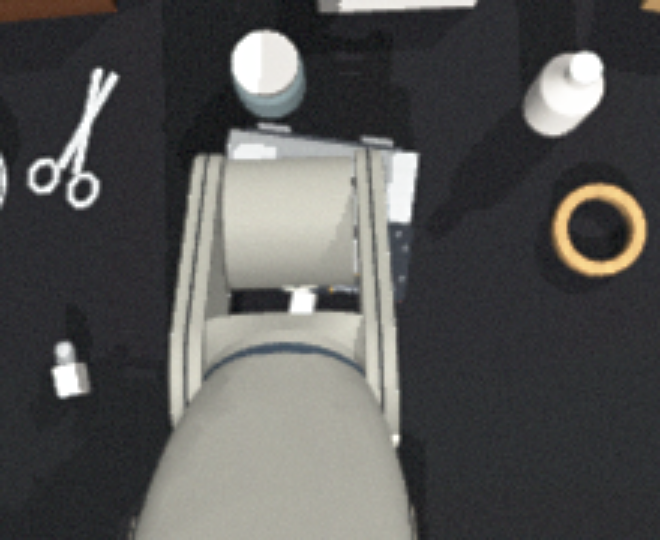

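The bystanders and the stub (70,370) are in place, and the pin grip shows at (302,300) in front of the hasp. The fingers press on the lid at a steady 17 N. I'll hand in.

```bash
python3 -c "
from station import env
print(env.sign_off())"
```

```text
the job is handed in; nothing more can be done
None
```

I handed the job in at about 43 s: the lid is shut, the pin is in and released, and the fingers are pressing on the lid at about 17 N. The pin is probably fully home, but I inferred that: its grip showed a 4 mm gap at the hasp, which I put down to droop, and it didn't move under about 18 N. The sign-off call returned no verdict.

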